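# Put the stamp away and snap the airtight box shut

### The arm

A 6-joint arm with a two-finger parallel gripper is mounted at the origin on the work surface. World frame = base frame: x ahead of the robot, y to its left, z up, the work surface at z = 0. Lengths are in mm, angles in rad, forces in N, time in s.
With the tool pointing down it reaches from about 300 to 775 mm from the base axis. Payload 14.6 kg.
Tool frame: the origin (TCP) lies midway between the tips of the shut fingers; the grasp point (between the pads) lies grasp_offset behind it (grasp_offset is the distance from the TCP to the grasp point, in mm); z points along the fingers, y is the line along which they close (so a half turn about z gives the same grasp; the last joint's range is limited). The gripper opens to 94 mm and grips with 3 to 60 N. Pads are 16 mm wide; open, the fingers measure 119 mm over their backs; the gripper's body (75 mm by 177 mm) begins 78 mm behind the grasp point.
Start: joints at [-1.256, 0.3, 1.521, -0, 1.321, -0.067], TCP at [204.918, -510.39, 205.446] pointing down, gripper open.
Joint ranges: [-3.03, 3.03], [-0.79, 2.21], [0.23, 2.52], [-1.04, 4.18], [0, 3.07], [-2.55, 2.55]. Speed limits (rad/s): [2.22, 2.22, 2.57, 3.14, 3.14, 3.14].

### API

Orientations are given as [roll, pitch, yaw] about the fixed x, y, z axes, in that order (R = Rz(yaw) Ry(pitch) Rx(roll)).
In Python, from cell import * gives the robot as it stands. The module is installed in compiled form; this text tells all that it offers.
- The arm moves only by the shell command python3 -m jog 'ROWS' [FORCE]. ROWS is JSON, a list of rows, each a list of 3 entries, a list of its own where there are three numbers: the finger opening in mm, from 0 to 94, then the shift along the tool's x, y, z in units of 50 mm (1.0 is 50 mm), then the turn about the tool's z in units of 180 degrees (1.0 is 180 degrees). In form: [[fingers, [dx, dy, dz], twist], ...]. A call has 1 to 20 rows; each row shifts and turns the commanded pose from where the row before left it, along the tool's axes as they then stand; what a row does not reach is not made up. A row lasts 1/10 s, in which the tool goes at most 50 mm and 8.59 degrees, less where a joint would pass 70% of its speed; a pose out of reach is approached as far as the arm can. A call with a number of a shift or a turn outside -1 to 1 is refused whole. A call with a gripper value outside its range is refused whole. The fingers move at their own pace and stop on an object; FORCE is the grip in N (left out, the last holds). Time passes only in rows, so rows that do not move let the fingers close. It gives the time, the measured TCP pose, the force, the opening and the grip force at its end, in the units of the state.
- read_state(): the state, without advancing time (a new reading comes with each control period).
- camera(name): name is "scene" or "top"; returns the picture (400x640x3 uint8, red, green, blue); there is no depth.
- calibration(name): a dict with "mtx" (3x3 intrinsics, pixels), "distortion" ([k1, k2, p1, p2, k3] as OpenCV has them; the pictures are not rectified), "cam_to_world" (4x4, takes a point from camera to world coordinates). Camera axes: x right, y down, z forward; pixel columns grow to the right and rows downward; lengths in mm; the calibration is good to about 2 mm. A picture is of the moment at which its call begins. calibration takes no time and is no camera call.
- sign_off(): hands the job in; it is judged then, once.
Trained networks look in the newest picture that a camera, given by its name, has taken for a name from the list of things; names that differ only in an ending like _2 or _b are one class to them, and where a whole thing is asked for, a point or a joint stands for the part that bears it (a point fixed in the world has none). Each returns a list of dicts, best first, with "conf" (0 to 1); they miss things now and then, are a little off and sometimes report something else, mostly with a low value. They report only what shows in the picture. A call takes as long as a camera call.
- regions_of(camera, query): "pixels" (400x640 bool, what is visible of it) and "rect" ([centre column, centre row, width, height] in pixels, round what is visible of it).
The state is a dict: "clock": time; "joints": joint angles; "qd": joint speeds; "effort": joint torques, N m; "eef_pos": TCP position; "eef_rot": TCP orientation; "wrist_force": force on the tool from outside, world axes, zero at the start; "moment": the same for the moment, N m; "finger_gap": finger opening in mm; "finger_force": force on a finger pad.
Only numpy, scipy, OpenCV 4.12 (cv2) and the standard library are available. Lean on these libraries where they do the work, as an engineer would, in place of code of your own. Each camera call takes 0.05 s, during which the arm holds its last target. There are 200 camera calls.

### The job

The wooden hand stamp was left out on the craft desk: stand it upright on its rubber foot in the empty half of the open grey box, beside the ink pad. Then swing the white lid over and press its front edge down against the springy rubber seal, slowly and with no more than 28 N on the box at any time, until the spring catch snaps over the lid's tongue and keeps it shut by itself; then let go. Leave the mug, the glue bottle and the roll of tape where they are.

Things in the scene. Friction and masses are not known exactly. Their poses are not given: they have to be found in the camera images.
- stamp: Wooden hand stamp, loose, 60 mm tall, about 90 g. Foot block 52 (x) x 38 (y) mm, 22 mm high, dark rubber underneath; on it an upright wooden grip bar 42 (x) x 18 (y) mm, from 22 to 60 mm height, to be pinched across its 18 mm (along y). Origin: centre of the underside; z up when it stands properly.
- case: Grey plastic box 130 (x) x 190 (y) mm, 85 mm high, 5 mm walls, fixed to the desk, turned up to 0.35 rad. Origin: centre of its underside; x points from the front wall (catch, robot's side) to the rear (hinge), z up. A divider along x at y = +12 mm, 35 mm high; the +y half holds a flat ink pad. A steel catch, 30 mm wide, stands at mid front wall (x -78 to -95 mm, up to z = 110 to 119 mm).
- bay (a point): Centre of the floor of the box's empty half, where the stamp goes (z = 5 mm, case frame x = 0, y = -36 mm). Free room inside the seal ring: 52 mm to the front, 55 mm to the rear, 46 mm either way along y; keep the hand clear of the open lid at the rear. Axes as the case.
- lid_hinge (a point): Middle of the lid's hinge line, which runs along the case's y at its x = +68 mm, z = 89 mm. Fixed to the case, axes as the case.
- lid (a joint): Angle of the white lid, rad: 0 level, about 1.57 upright, at most 1.9. Flat plate reaching 137 mm from the hinge line, 204 mm wide, 5 mm thick, 0.2 kg, with a 38 mm wide tongue at mid front edge. A stiff hinge: it stays where left. Catch and seal push back from 0.17 to 0.10 down; caught it rests at 0.01 to 0.075, which differs from box to box (8 mm at the edge) and can only be felt.
- lid_front (a point): Place to press: on the lid's outer face (top when shut), mid front edge, 11 mm in from it, 126 mm from the hinge line. The catch's ramp gives 3 to 7 N, then a first drop; 4 to 5 mm deeper the seal has grown to 13 to 18 N and the catch snaps (more force if nearer the hinge). Beyond that about 5 N more per mm. z out of the outer face, x from front edge to hinge.
- catch (a joint): How far the spring catch is pushed outwards (towards the front), in m: 0 at rest, up to about 0.006 while the tongue passes its ramp, back to 0 when it has snapped over the tongue.
- mug: White mug, 76 mm wide, 90 mm tall, with a handle; a bystander. Origin: centre of its underside.
- glue: White glue bottle with a cap, 44 mm wide, 120 mm tall; a bystander. Origin: centre of its underside.
- tape: Roll of tape lying flat, 80 mm across, 20 mm high; a bystander. Origin: centre of its underside.

How it is judged:
By the outcome, as a careful person would: the job done as asked, in the order asked, and still so for the second after the job is handed in, with the robot touching nothing.
It also fails if it takes over 64 s, if anything falls off the work surface, if the arm or the gripper's body presses on something with over 40 N, if the wrist force passes 120 N, or if a joint passes its speed limit or range.

## Working session

There is one attempt and no reset: what is moved stays moved. The work goes in short steps, Python scripts to look and compute and a shell command to move; the robot and the scene stay as the last step left them, time stands still between calls to the robot, and variables do not carry over. Pictures are saved under pics/ and viewed, at most 10 in all, crops included, and the job is handed in when it is done.

```bash
mkdir -p pics; python3 - <<'E'
from cell import *
import cv2,numpy as np
s=read_state();print({k:np.round(v,3).tolist() for k,v in s.items()})
try: print(grasp_offset)
except Exception as e: print(e)
for n in("scene","top"):
    im=camera(n);cv2.imwrite(f"pics/{n}0.png",im[...,::-1])
    c=calibration(n);print(n,np.round(c["mtx"],1).tolist(),np.round(c["cam_to_world"],3).tolist(),c["distortion"])
    for q in("stamp","case","lid","mug","glue","tape"):
        for r in regions_of(n,q)[:2]: print(n,q,round(r["conf"],2),np.round(r["rect"],1))
E
```

```text
{'clock': 0.0, 'joints': [-1.256, 0.3, 1.522, -0.0, 1.321, -0.067], 'qd': [0.0, -0.001, 0.0, 0.002, 0.002, -0.0], 'effort': [0.0, -53.181, -35.274, 0.071, 0.024, -0.0], 'eef_pos': [204.81, -510.156, 204.893], 'eef_rot': [-3.14, -0.0, 0.382], 'wrist_force': [-0.623, 0.057, -0.296], 'moment': [-0.016, -0.011, -0.017], 'finger_force': 0.0, 'finger_gap': 94.059}
18.8
scene [[469.5, 0.0, 311.2], [0.0, 469.5, 196.2], [0.0, 0.0, 1.0]] [[-0.224, 0.705, -0.673, 1131.261], [0.975, 0.17, -0.146, 145.958], [0.012, -0.688, -0.725, 772.216], [0.0, 0.0, 0.0, 1.0]] [-0.11564539  0.          0.          0.          0.        ]
scene stamp 0.77 [459.5 286.1  21.3  37.1]
scene stamp 0.55 [343.1 170.4  15.6  14.1]
scene case 0.87 [339.6 211.9 126.5  96.9]
scene lid 0.72 [197.4 167.7  32.6  29.6]
scene lid 0.66 [339.4 200.6 121.1  65.4]
scene mug 0.92 [155.4 222.4  46.8  53.6]
scene mug 0.35 [339.6 201.2 119.5  66.1]
scene glue 0.87 [457.4 209.5  31.8  49.2]
scene tape 0.79 [196.6 165.8  33.2  26.6]
top [[427.0, 0.0, 330.2], [0.0, 427.0, 190.3], [0.0, 0.0, 1.0]] [[-0.018, -0.995, 0.098, 411.471], [-1.0, 0.02, 0.024, -7.683], [-0.025, -0.098, -0.995, 1028.753], [0.0, 0.0, 0.0, 1.0]] [-0.05424523  0.          0.          0.          0.        ]
top stamp 0.63 [205.9 161.6  24.9  23.3]
top case 0.63 [300.5 190.1 106.   98. ]
top lid 0.96 [300.1 156.8 107.9  34.3]
top mug 0.63 [461.5 149.4  48.3  39.1]
top glue 0.94 [202.8 230.6  26.3  20.3]
top tape 0.77 [462.7 239.7  37.8  35.7]
```

```bash
python3 - <<'E'
import cv2,numpy as np
a=cv2.imread("pics/top0.png")[110:290,160:500];b=cv2.imread("pics/scene0.png")[130:330,120:520]
cv2.imwrite("pics/top0c.png",cv2.resize(a,None,fx=2.3,fy=2.3,interpolation=2))
cv2.imwrite("pics/scene0c.png",cv2.resize(b,None,fx=2,fy=2,interpolation=2))
E
```

```text
(no output)
```

View pics/top0c.png

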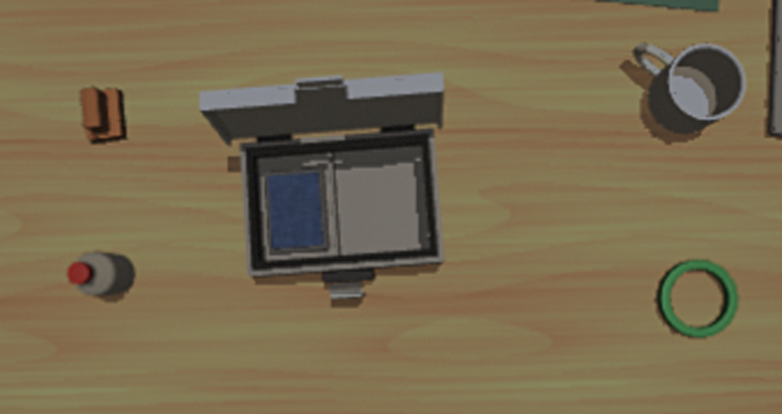

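View pics/scene0c.png

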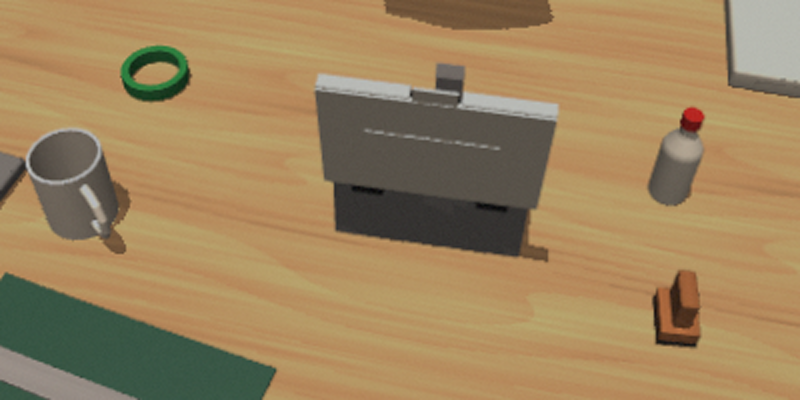

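The top view shows the stamp upright at full-image (205,159), with the box rim corners at crop (240,142), (433,131), (441,262) and (252,276) and the lid open past upright. The scene view, taken from behind, confirms that the stamp stands on its foot at (459,286).

```bash
cat > h.py <<'E'
from cell import *
import cv2,numpy as np
from scipy.optimize import minimize,least_squares
def proj(cam,P):
    c=calibration(cam);M=np.linalg.inv(c["cam_to_world"]);r,_=cv2.Rodrigues(M[:3,:3])
    return cv2.projectPoints(np.float64(P),r,M[:3,3],c["mtx"],np.float64(c["distortion"]))[0][:,0]
def toz(cam,uv,z):
    c=calibration(cam);T=np.array(c["cam_to_world"])
    p=cv2.undistortPoints(np.float64(uv).reshape(-1,1,2),c["mtx"],np.float64(c["distortion"]))[:,0]
    d=np.c_[p,np.ones(len(p))]@T[:3,:3].T
    return T[:3,3]+d*((z-T[2,3])/d[:,2])[:,None]
def box(a,b,z0,z1,cx=0,cy=0): return np.array([[cx+sx*a/2,cy+sy*b/2,z] for z in(z0,z1) for sx in(-1,1) for sy in(-1,1)])
def place(P,x,y,yaw,z=0):
    c,s=np.cos(yaw),np.sin(yaw);return P@np.array([[c,s,0],[-s,c,0],[0,0,1]])+[x,y,z]
def fit(masks,boxes,x0):
    S=8
    def cost(v):
        e=0
        for cam,m in masks.items():
            ys,xs=np.nonzero(m);x1,y1=xs.min()-12,ys.min()-12;w,h=xs.max()-x1+12,ys.max()-y1+12
            im=np.zeros((h*S,w*S),np.uint8)
            for b in boxes:
                q=(proj(cam,place(b,*v))-[x1,y1]+.5)*S
                cv2.fillConvexPoly(im,cv2.convexHull(q.astype(np.int32)),1)
            im=cv2.resize(im.astype(np.float32),(w,h),interpolation=cv2.INTER_AREA)
            e+=np.abs(im-m[y1:y1+h,x1:x1+w]).sum()/m.sum()
        return e
    best=None
    for yw in np.linspace(x0[2]-.5,x0[2]+.5,9):
        r=minimize(cost,[x0[0],x0[1],yw],method="Nelder-Mead",options=dict(initial_simplex=[[x0[0],x0[1],yw],[x0[0]+6,x0[1],yw],[x0[0],x0[1]+6,yw],[x0[0],x0[1],yw+.1]]))
        if best is None or r.fun<best.fun: best=r
    return best
STAMP=[box(52,38,0,22),box(42,18,22,60)]
E
python3 - <<'E'
from h import *
m={}
for n in("scene","top"):
    camera(n);m[n]=regions_of(n,"stamp")[0]["pixels"]
p=toz("top",[[205,159]],15)[0];print(p)
r=fit(m,STAMP,[p[0],p[1],0]);print("both",r.x,r.fun)
for n in m:
    r=fit({n:m[n]},STAMP,[p[0],p[1],0]);print(n,r.x,r.fun)
uv=np.array([[240,142],[433,131],[441,262],[252,276]])/2.3+[160,110]
mod=np.array([[65,95,85],[65,-95,85],[-65,-95,85],[-65,95,85]])
r=least_squares(lambda v:(proj("top",place(mod,*v))-uv).ravel(),[430,40,0]);print("case",r.x,r.fun.round(1))
a=cv2.resize(cv2.imread("pics/top0.png")[130:250,180:370],None,fx=4,fy=4,interpolation=2)
for P,c in((mod,(0,0,255)),(np.array([[-78,-15,110],[-78,15,110],[-95,15,115],[-95,-15,115]]),(0,255,0)),(np.array([[0,-36,5],[52,-36,5],[0,-36,5],[0,10,5]]),(255,0,0))):
    cv2.polylines(a,[((proj("top",place(P,*r.x))-[180,130]+.5)*4).astype(int)],True,c,1)
cv2.imwrite("pics/case1.png",a)
E
```

```text
[594.18464235 319.80566685  15.        ]Traceback (most recent call last):
  File "<stdin>", line 6, in <module>
  File "h.py", line 30, in fit
    r=minimize(cost,[x0[0],x0[1],yw],method="Nelder-Mead",options=dict(initial_simplex=[[x0[0],x0[1],yw],[x0[0]+6,x0[1],yw],[x0[0],x0[1]+6,yw],[x0[0],x0[1],yw+.1]]))
    res = _minimize_neldermead(fun, x0, args, callback, bounds=bounds,
                               **options)
    fxr = func(xr)
    fx = function(np.copy(x), *(wrapper_args + args))
  File "h.py", line 23, in cost
    q=(proj(cam,place(b,*v))-[x1,y1]+.5)*S
       ~~~~^^^^^^^^^^^^^^^^^
  File "h.py", line 5, in proj
    c=calibration(cam);M=np.linalg.inv(c["cam_to_world"]);r,_=cv2.Rodrigues(M[:3,:3])
ValueError: time passes only in moves, steps and waits
```

```bash
sed -i 's/calibration(cam)/CAL[cam]/; s/^from scipy.*/&\nCAL={n:calibration(n) for n in("scene","top")}/' h.py
cat > m1.py <<'E'
from h import *
m={}
for n in("scene","top"):
    camera(n);m[n]=regions_of(n,"stamp")[0]["pixels"]
p=toz("top",[[205,159]],15)[0];print(p)
r=fit(m,STAMP,[p[0],p[1],0]);print("both",r.x,r.fun)
for n in m:
    r=fit({n:m[n]},STAMP,[p[0],p[1],0]);print(n,r.x,r.fun)
uv=np.array([[240,142],[433,131],[441,262],[252,276]])/2.3+[160,110]
mod=np.array([[65,95,85],[65,-95,85],[-65,-95,85],[-65,95,85]])
r=least_squares(lambda v:(proj("top",place(mod,*v))-uv).ravel(),[430,40,0]);print("case",r.x,r.fun.round(1))
a=cv2.resize(cv2.imread("pics/top0.png")[130:250,180:370],None,fx=4,fy=4,interpolation=2)
for P,c in((mod,(0,0,255)),(np.array([[-78,-15,110],[-78,15,110],[-95,15,115],[-95,-15,115]]),(0,255,0)),(np.array([[0,-36,5],[52,-36,5],[0,-36,5],[0,10,5]]),(255,0,0))):
    cv2.polylines(a,[((proj("top",place(P,*r.x))-[180,130]+.5)*4).astype(int)],True,c,1)
cv2.imwrite("pics/case1.png",a)
E
python3 m1.py
```

```text
[594.18464235 319.80566685  15.        ]
both [5.94546359e+02 3.21262629e+02 1.04211576e-01] 0.23221566643650826
scene [5.97196154e+02 3.21289505e+02 1.02762958e-01] 0.05361402671755725
top [5.92395973e+02 3.20494891e+02 8.09562371e-02] 0.1088253768844221
case [4.88448548e+02 6.35413416e+01 5.10815330e-02] [-0.   0.4  0.6 -1.   1.5  0.3 -2.1  0.2]
```

View pics/case1.png

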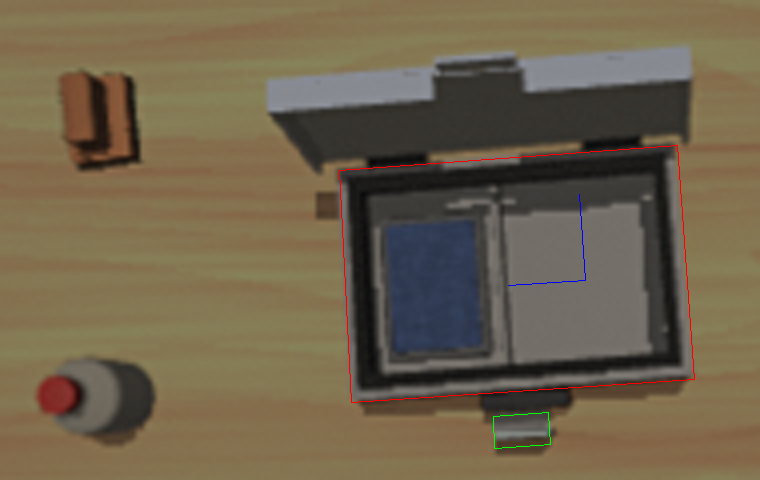

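The fit overlay agrees with the box rim to about 2 mm and with the catch at (522,430). The bay centre comes out at crop (585,281), on the empty floor. Next I move above the stamp.

```bash
python3 -m jog '[[94,[0,0,-0.8],0.045],[94,[0,0,-0.8],0.045],[94,[0.26,-0.44,0],0],[94,[0.53,-0.88,0],0],[94,[0.53,-0.88,0],0],[94,[0.53,-0.88,0],0],[94,[0.53,-0.88,0],0],[94,[0.53,-0.88,0],0],[94,[0.53,-0.88,0],0],[94,[0.53,-0.88,0],0],[94,[0.53,-0.88,0],0],[94,[0.53,-0.88,0],0],[94,[0.53,-0.88,0],0],[94,[0.53,-0.88,0],0],[94,[0.53,-0.88,0],0],[94,[0.53,-0.88,0],0],[94,[0.53,-0.88,0],0],[94,[0.53,-0.88,0],0],[94,[0.53,-0.88,0],0],[94,[0,0,0],0]]' 20
python3 - <<'E'
from h import *
uv=np.array([[340,170],[677,147],[692,373],[354,398]])/4+[180,130]
mod=np.array([[65,95,85],[65,-95,85],[-65,-95,85],[-65,95,85]])
r=least_squares(lambda v:(proj("top",place(mod,*v))-uv).ravel(),[430,40,0]);print("case",r.x,r.fun.round(1))
for th in(1.5,1.6,1.7,1.8,1.9):
    u=proj("top",place(np.array([[68+137*np.cos(th),s,89+137*np.sin(th)] for s in(102,-102)]),*r.x));w=proj("scene",place(np.array([[68+137*np.cos(th),s,89+137*np.sin(th)] for s in(102,-102)]),*r.x))
    print(th,((u-[180,130])*4).round(),((w-[120,130])*2).round())
E
```

```text
clock: 3.1
eef_pos: [559.2, 239.9, 283.1]
eef_rot: [3.142, 0.003, 0.103]
wrist_force: [-0.0, -1.2, 0.3]
finger_gap: 93.6
finger_force: 0.0
case [4.88768532e+02 6.25119079e+01 5.12299175e-02] [-0.2 -0.5  0.1 -0.9  0.7  0.8 -0.6  0.5]
1.5 [[271. 102.]
 [696.  70.]] [[554. 106.]
 [314.  74.]]
1.6 [[272. 130.]
 [698.  99.]] [[555.  94.]
 [318.  64.]]
1.7 [[274. 158.]
 [700. 127.]] [[556.  84.]
 [321.  54.]]
1.8 [[277. 187.]
 [702. 156.]] [[556.  76.]
 [325.  46.]]
1.9 [[280. 215.]
 [704. 184.]] [[556.  69.]
 [328.  40.]]
```

```bash
python3 -m jog '[[94,[0.43,-0.77,0],0],[94,[0.43,-0.77,0.3],0],[94,[0,0,0.7],0],[94,[0,0,0.7],0],[94,[0,0,0.7],0],[94,[0,0,0.7],0],[94,[0,0,0.6],0],[94,[0,0,0.4],0],[94,[0,0,0.3],0],[94,[0,0,0],0],[94,[0,0,0],0]]'
python3 - <<'E'
from h import *
s=read_state();print(s["eef_pos"],s["eef_rot"])
a=camera("scene")[230:350,400:520]
b=camera("top")[110:230,150:270]
cv2.imwrite("pics/g.png",cv2.resize(np.hstack([a,b])[...,::-1],None,fx=3.3,fy=3.3,interpolation=2))
E
```

```text
clock: 4.2
eef_pos: [594.2, 316.4, 66.4]
eef_rot: [-3.141, -0.001, 0.099]
wrist_force: [0.8, 1.7, 0.3]
finger_gap: 94.0
finger_force: 0.0
[594.20640842 316.40090157  66.44638712] [-3.14120297e+00 -1.00549103e-03  9.88616436e-02]
```

View pics/g.png

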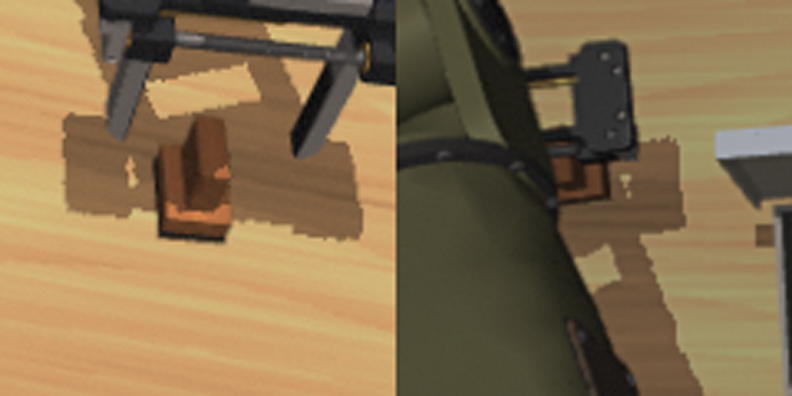

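The scene crop shows the fingers straddling the grip, with tips at (118,135) and (305,150) and the grip at (210,120). I go down and grip.

```bash
python3 -m jog '[[94,[0,-0.09,0.3],0],[94,[0,0,0.3],0],[94,[0,0,0.17],0],[94,[0,0,0],0],[60,[0,0,0],0],[30,[0,0,0],0],[8,[0,0,0],0],[8,[0,0,0],0],[8,[0,0,0],0],[8,[0,0,0],0],[8,[0,0,0],0],[8,[0,0,0],0]]' 20
python3 - <<'E'
from h import *
s=read_state();print(s["eef_pos"],s["eef_rot"])
E
```

```text
clock: 5.5
eef_pos: [593.3, 320.9, 27.0]
eef_rot: [3.142, 0.0, 0.099]
wrist_force: [0.6, -0.4, 0.7]
finger_gap: 33.2
finger_force: 0.0
[593.34449201 320.91558091  26.95086775] [3.14157979e+00 1.26104820e-05 9.90785592e-02]
```

```bash
python3 -m jog '[[8,[0,0,0],0],[8,[0,0,0],0],[8,[0,0,0],0],[8,[0,0,0],0],[8,[0,0,0],0],[8,[0,0,0],0]]' 20
```

```text
clock: 6.1
eef_pos: [593.3, 320.9, 26.9]
eef_rot: [3.142, 0.0, 0.099]
wrist_force: [0.6, -0.2, -0.1]
finger_gap: 17.9
finger_force: 20.0
```

```bash
python3 -m jog '[[8,[0,0,-0.2],0],[8,[0,0,-0.5],0],[8,[0,0,-0.7],0],[8,[0,0,-0.7],0],[8,[0,0,-0.7],0],[8,[0,0,-0.46],0.015],[8,[-0.52,0.125,0],0],[8,[-0.52,0.125,0],0],[8,[-0.52,0.125,0],0],[8,[-0.52,0.125,0],0],[8,[-0.03,0.66,0],0],[8,[-0.03,0.66,0],0],[8,[-0.03,0.66,0],0],[8,[-0.03,0.66,0],0],[8,[-0.03,0.66,0],0],[8,[-0.03,0.66,0],0],[8,[-0.03,0.66,0],0],[8,[-0.03,0.66,0],0],[8,[0,0,0],0],[8,[0,0,0],0]]' 20
python3 - <<'E'
from h import *
s=read_state();print(s["eef_pos"],s["eef_rot"])
a=camera("scene")[100:250,240:440]
b=camera("top")[110:260,220:420]
cv2.imwrite("pics/p.png",cv2.resize(np.hstack([a,b])[...,::-1],None,fx=2,fy=2,interpolation=2))
E
```

```text
clock: 8.1
eef_pos: [492.5, 26.0, 190.6]
eef_rot: [-3.142, -0.001, 0.051]
wrist_force: [-0.1, 0.6, -0.9]
finger_gap: 17.8
finger_force: 20.0
[492.54403018  26.03408639 190.55580779] [-3.14152067e+00 -7.08687247e-04  5.05665590e-02]
```

View pics/p.png

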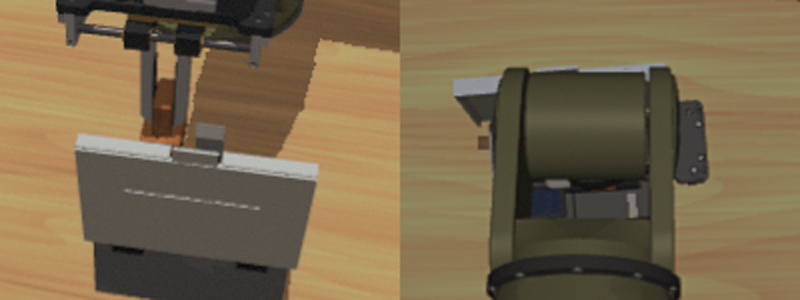

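The scene crop shows the stamp upright in the fingers at (165,110), over the box. I lower it into the bay.

```bash
python3 -m jog '[[8,[-0.06,0,0.2],0],[8,[0,0,0.4],0],[8,[0,0,0.4],0],[8,[0,0,0.4],0],[8,[0,0,0.4],0],[8,[0,0,0.4],0],[8,[0,0,0.3],0],[8,[0,0,0.25],0],[8,[0,0,0.2],0],[8,[0,0,0.12],0],[8,[0,0,0],0],[8,[0,0,0],0]]' 20
```

```text
clock: 9.4
eef_pos: [489.7, 26.2, 36.8]
eef_rot: [3.142, -0.001, 0.052]
wrist_force: [-0.5, 0.5, -1.6]
finger_gap: 17.9
finger_force: 20.0
```

```bash
python3 -m jog '[[8,[0,0,0.04],0],[8,[0,0,0.03],0],[8,[0,0,0.02],0],[8,[0,0,0],0]]' 20
```

```text
clock: 9.8
eef_pos: [489.5, 26.1, 31.9]
eef_rot: [3.142, -0.0, 0.052]
wrist_force: [-0.4, 0.3, -0.3]
finger_gap: 17.8
finger_force: 20.0
```

```bash
python3 -m jog '[[8,[0,0,0.01],0],[24,[0,0,0],0],[36,[0,0,0],0],[36,[0,0,0],0],[36,[0,0,0],0],[36,[0,0,-0.1],0],[36,[0,0,-0.2],0],[36,[0,0,-0.4],0],[36,[0,0,-0.5],0],[36,[0,0,-0.7],0],[36,[0,0,-0.7],0],[36,[0,0,-0.7],0],[36,[0,0,-0.7],0],[36,[-0.5,0,-0.7],0],[36,[-0.6,0,-0.7],0],[36,[-0.6,0,-0.3],0],[36,[-0.6,0,0],0],[36,[-0.6,0,0],0],[0,[-0.5,0,0],0]]' 20
python3 - <<'E'
from h import *
s=read_state();print(s["eef_pos"],s["eef_rot"],s["joints"])
a=camera("scene")[100:250,240:440]
b=camera("top")[110:260,220:420]
cv2.imwrite("pics/q.png",cv2.resize(np.hstack([a,b])[...,::-1],None,fx=2,fy=2,interpolation=2))
for r in regions_of("top","stamp")[:2]:print(r["conf"],r["rect"])
E
```

```text
clock: 11.7
eef_pos: [318.1, 17.3, 317.2]
eef_rot: [3.141, -0.001, 0.052]
wrist_force: [0.1, -0.6, -0.1]
finger_gap: 31.0
finger_force: 0.0
[318.08972922  17.2944825  317.21845409] [ 3.14141514e+00 -1.47541731e-03  5.19700369e-02] [-6.08212907e-02 -3.16003210e-01  1.87706655e+00 -1.03228149e-05
  1.57904329e+00  1.45800504e+00]
0.68 [326.2, 202.3, 19.1, 19.4]
```

View pics/q.png

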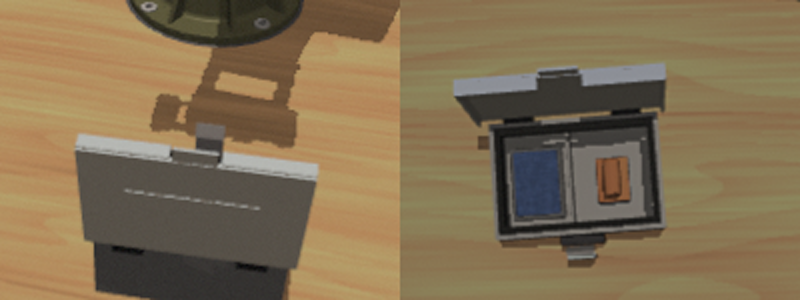

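The stamp stands upright in the bay at about (612,180) and clear of the seal ring. Next the shut fingers go over and behind the lid.

```bash
python3 -m jog '[[0,[0.3,-0.04,0],0],[0,[0.58,-0.07,0],0],[0,[0.58,-0.07,0],0],[0,[0.58,-0.07,0],0],[0,[0.58,-0.07,0],0],[0,[0.58,-0.07,0],0],[0,[0.58,-0.07,0],0],[0,[0.58,-0.07,0],0],[0,[0.58,-0.07,0],0],[0,[0.58,-0.07,0],0],[0,[0.3,-0.04,0],0],[0,[0,0,0.4],0],[0,[0,0,0.5],0],[0,[0,0,0.5],0],[0,[0,0,0.5],0],[0,[0,0,0.3],0],[0,[0,0,0],0]]' 20
cat > st.py <<'E'
from h import *
C=np.array([488.8,62.5]);yw=.051
s=read_state();p=s["eef_pos"];d=p[:2]-C
x,y=d@[np.cos(yw),np.sin(yw)],d@[-np.sin(yw),np.cos(yw)]
print("case xyz",round(x,1),round(y,1),round(p[2],1),"yaw",round(s["eef_rot"][2],3),"F",np.round(s["wrist_force"],1),"t",s["clock"])
E
python3 st.py; python3 - <<'E'
import numpy as np
px=pz=None
for th in list(np.arange(1.65,0.19,-.1)):
    x=76-118*np.cos(th)+5*np.sin(th);z=89+118*np.sin(th)+5*np.cos(th)
    if px: print(round(th,2),round(x,1),round(z,1),"units",round((x-px)/50,2),round(-(z-pz)/50,2))
    else: print(th,x,z)
    px,pz=x,z
E
```

```text
clock: 13.55
eef_pos: [608.2, 67.9, 203.9]
eef_rot: [-3.142, 0.004, 0.052]
wrist_force: [-0.4, -0.1, 0.2]
finger_gap: 0.4
finger_force: 0.0
case xyz 119.5 -0.7 203.9 yaw 0.052 F [-0.4 -0.1  0.2] t 13.55
1.65 90.3205900214642 206.23446891352876
1.55 78.5 207.1 units -0.24 -0.02
1.45 66.7 206.7 units -0.24 0.01
1.35 55.0 205.2 units -0.23 0.03
1.25 43.5 202.6 units -0.23 0.05
1.15 32.4 198.7 units -0.22 0.08
1.05 21.6 193.8 units -0.21 0.1
0.95 11.4 187.9 units -0.2 0.12
0.85 1.9 181.0 units -0.19 0.14
0.75 -6.9 173.1 units -0.18 0.16
0.65 -14.9 164.4 units -0.16 0.17
0.55 -22.0 154.9 units -0.14 0.19
0.45 -28.1 144.8 units -0.12 0.2
0.35 -33.1 134.2 units -0.1 0.21
0.25 -37.1 123.0 units -0.08 0.22
```

```bash
python3 -m jog '[[0,[-0.2,0,0],0],[0,[-0.2,0,0],0],[0,[-0.1,0,0],0],[0,[-0.1,0,0],0],[0,[-0.1,0,-0.03],0],[0,[-0.12,0,-0.03],0],[0,[-0.12,0,0],0],[0,[-0.12,0,0],0],[0,[-0.12,0,0.01],0],[0,[-0.12,0,0.02],0],[0,[-0.12,0,0.02],0],[0,[-0.11,0,0.03],0],[0,[-0.11,0,0.04],0],[0,[-0.11,0,0.04],0]]' 20; python3 st.py
```

```text
clock: 14.95
eef_pos: [520.7, 63.3, 201.3]
eef_rot: [3.142, -0.0, 0.052]
wrist_force: [2.5, -0.3, 0.7]
finger_gap: 0.7
finger_force: 0.7
case xyz 31.9 -0.8 201.3 yaw 0.052 F [ 2.5 -0.3  0.7] t 14.95
```

```bash
python3 -m jog '[[0,[-0.11,0,0.07],0],[0,[-0.11,0,0.07],0],[0,[-0.1,0,0.07],0],[0,[-0.1,0,0.07],0],[0,[-0.1,0,0.07],0],[0,[-0.09,0,0.07],0],[0,[-0.09,0,0.08],0],[0,[-0.09,0,0.08],0],[0,[-0.08,0,0.08],0],[0,[-0.08,0,0.09],0],[0,[-0.07,0,0.09],0],[0,[-0.07,0,0.1],0],[0,[-0.06,0,0.1],0],[0,[-0.06,0,0.1],0],[0,[-0.05,0,0.1],0],[0,[-0.05,0,0.1],0]]' 20; python3 st.py
python3 - <<'E'
from h import *
a=camera("scene")[100:250,240:440]
b=camera("top")[110:260,220:420]
cv2.imwrite("pics/l.png",cv2.resize(np.hstack([a,b])[...,::-1],None,fx=2,fy=2,interpolation=2))
E
```

```text
clock: 16.55
eef_pos: [455.5, 59.9, 134.0]
eef_rot: [-3.142, 0.0, 0.052]
wrist_force: [0.7, -0.8, 0.4]
finger_gap: 0.2
finger_force: 0.4
case xyz -33.4 -0.9 134.0 yaw 0.052 F [ 0.7 -0.8  0.4] t 16.55
```

View pics/l.png

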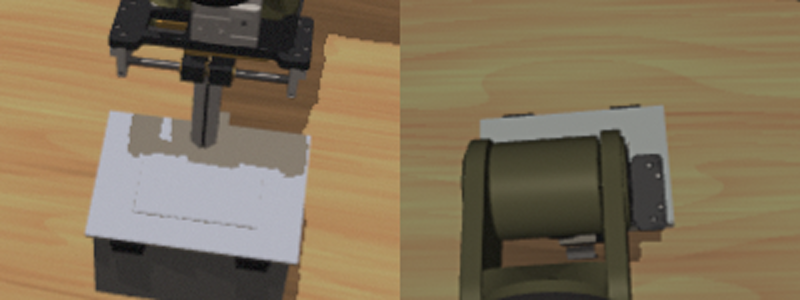

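The lid follows the finger (tip at (205,145) in the scene crop), centred on the tongue, at about 0.35 rad. I move the tip to the front edge and then press in small steps.

```bash
python3 -m jog '[[0,[0,-0.02,-0.12],0],[0,[-0.18,0,0],0],[0,[-0.03,0,0.08],0],[0,[-0.03,0,0.1],0],[0,[-0.03,0,0.1],0],[0,[-0.02,0,0.08],0],[0,[-0.01,0,0.05],0],[0,[0,0,0],0]]' 20; python3 st.py
```

```text
clock: 17.45
eef_pos: [440.5, 60.1, 119.5]
eef_rot: [-3.142, 0.001, 0.052]
wrist_force: [-0.5, -0.5, -0.6]
finger_gap: 0.4
finger_force: 0.0
case xyz -48.4 0.1 119.5 yaw 0.052 F [-0.5 -0.5 -0.6] t 17.45
```

```bash
python3 -m jog '[[0,[0,0,0.02],0],[0,[0,0,0.02],0],[0,[0,0,0.02],0]]' | grep -E "pos|wrist"; python3 -m jog '[[0,[0,0,0.02],0],[0,[0,0,0.01],0]]' | grep -E "pos|wrist";python3 -m jog '[[0,[0,0,0.01],0],[0,[0,0,0.01],0]]' | grep -E "pos|wrist";python3 -m jog '[[0,[0,0,0.01],0],[0,[0,0,0.01],0]]' | grep -E "pos|wrist"
```

```text
eef_pos: [440.8, 60.1, 117.0]
wrist_force: [0.2, -0.1, 0.7]
eef_pos: [440.7, 60.1, 115.4]
wrist_force: [-0.4, 0.6, 1.2]
eef_pos: [440.7, 60.1, 114.4]
wrist_force: [-0.4, -0.4, 1.3]
eef_pos: [440.7, 60.1, 113.4]
wrist_force: [0.0, -0.3, 1.7]
```

```bash
for i in 1 ; do python3 -m jog '[[0,[0,0,0.01],0],[0,[0,0,0.01],0]]' | grep -E "pos|wrist"; python3 -m jog '[[0,[0,0,0.01],0],[0,[0,0,0.01],0]]' | grep -E "pos|wrist";python3 -m jog '[[0,[0,0,0.01],0],[0,[0,0,0.01],0]]' | grep -E "pos|wrist";python3 -m jog '[[0,[0,0,0.01],0],[0,[0,0,0.01],0]]' | grep -E "pos|wrist"; done
```

```text
eef_pos: [440.7, 60.1, 112.4]
wrist_force: [-1.4, -0.2, 1.4]
eef_pos: [440.7, 60.1, 111.4]
wrist_force: [-0.7, 0.7, 1.6]
eef_pos: [440.7, 60.1, 110.5]
wrist_force: [-2.5, 0.0, 4.5]
eef_pos: [440.6, 60.1, 109.5]
wrist_force: [-3.2, 0.2, 4.8]
```

Ramp contact. I continue in fine steps.

```bash
python3 -m jog '[[0,[0,0,0.01],0],[0,[0,0,0],0]]' | grep -E "pos|wrist"; python3 -m jog '[[0,[0,0,0.01],0],[0,[0,0,0],0]]' | grep -E "pos|wrist";python3 -m jog '[[0,[0,0,0.01],0],[0,[0,0,0],0]]' | grep -E "pos|wrist";python3 -m jog '[[0,[0,0,0.01],0],[0,[0,0,0],0]]' | grep -E "pos|wrist"
```

```text
eef_pos: [440.6, 60.1, 108.9]
wrist_force: [-2.4, 0.1, 3.8]
eef_pos: [440.6, 60.1, 108.4]
wrist_force: [-2.2, 0.1, 4.3]
eef_pos: [440.7, 60.1, 107.9]
wrist_force: [-2.7, -0.3, 4.1]
eef_pos: [440.7, 60.1, 107.4]
wrist_force: [-3.9, -1.1, 4.0]
```

```bash
python3 -m jog '[[0,[0,0,0.01],0],[0,[0,0,0],0]]' | grep -E "pos|wrist"; python3 -m jog '[[0,[0,0,0.01],0],[0,[0,0,0],0]]' | grep -E "pos|wrist";python3 -m jog '[[0,[0,0,0.01],0],[0,[0,0,0],0]]' | grep -E "pos|wrist"
```

```text
eef_pos: [440.6, 60.1, 106.9]
wrist_force: [-2.9, -0.3, 4.7]
eef_pos: [440.6, 60.1, 106.4]
wrist_force: [-1.9, 0.2, 4.8]
eef_pos: [440.6, 60.1, 105.9]
wrist_force: [-3.0, -0.7, 4.8]
```

```bash
for i in 1; do python3 -m jog '[[0,[0,0,0.01],0],[0,[0,0,0.01],0]]' | grep -E "pos|wrist"; python3 -m jog '[[0,[0,0,0.01],0],[0,[0,0,0],0]]' | grep -E "pos|wrist";python3 -m jog '[[0,[0,0,0.01],0],[0,[0,0,0],0]]' | grep -E "pos|wrist"; done
```

```text
eef_pos: [440.6, 60.1, 104.9]
wrist_force: [-4.6, -0.7, 6.5]
eef_pos: [440.5, 60.1, 104.4]
wrist_force: [-3.6, -0.6, 6.1]
eef_pos: [440.6, 60.1, 103.9]
wrist_force: [-5.0, 0.0, 5.4]
```

```bash
python3 -m jog '[[0,[0,0,0.01],0],[0,[0,0,0],0]]' | grep -E "pos|wrist"; python3 -m jog '[[0,[0,0,0.01],0],[0,[0,0,0],0]]' | grep -E "pos|wrist"
```

```text
eef_pos: [440.6, 60.1, 103.4]
wrist_force: [-3.4, -0.2, 5.9]
eef_pos: [440.5, 60.1, 102.9]
wrist_force: [-4.5, -0.2, 6.3]
```

```bash
python3 -m jog '[[0,[0,0,0.01],0],[0,[0,0,0],0]]' | grep -E "pos|wrist"; python3 -m jog '[[0,[0,0,0.01],0],[0,[0,0,0],0]]' | grep -E "pos|wrist";python3 -m jog '[[0,[0,0,0.01],0],[0,[0,0,0],0]]' | grep -E "pos|wrist"
```

```text
eef_pos: [440.7, 60.1, 102.4]
wrist_force: [0.3, -0.5, -0.8]
eef_pos: [440.8, 60.1, 101.8]
wrist_force: [0.4, -0.2, 1.4]
eef_pos: [440.8, 60.1, 101.6]
wrist_force: [-0.7, -0.0, 3.5]
```

```bash
python3 -m jog '[[0,[0,0,0.01],0],[0,[0,0,0],0]]' | grep -E "pos|wrist"; python3 -m jog '[[0,[0,0,0.01],0],[0,[0,0,0],0]]' | grep -E "pos|wrist|clock"
```

```text
eef_pos: [440.8, 60.1, 101.2]
wrist_force: [-1.4, -0.9, 5.8]
clock: 22.55
eef_pos: [440.8, 60.1, 100.8]
wrist_force: [-2.8, 0.2, 8.8]
```

First drop felt at z = 102.4; the seal is now building.

```bash
python3 -m jog '[[0,[0,0,0.01],0],[0,[0,0,0],0]]' | grep -E "pos|wrist"; python3 -m jog '[[0,[0,0,0.01],0],[0,[0,0,0],0]]' | grep -E "pos|wrist|clock"
```

```text
eef_pos: [440.8, 60.2, 100.4]
wrist_force: [-3.8, 0.0, 10.5]
clock: 22.95
eef_pos: [440.8, 60.1, 100.0]
wrist_force: [-5.5, 0.9, 11.8]
```

```bash
python3 -m jog '[[0,[0,0,0.01],0],[0,[0,0,0],0]]' | grep -E "pos|wrist"; python3 -m jog '[[0,[0,0,0.01],0],[0,[0,0,0],0]]' | grep -E "pos|wrist|clock"
```

```text
eef_pos: [440.8, 60.2, 99.6]
wrist_force: [-5.1, -1.3, 14.8]
clock: 23.35
eef_pos: [440.8, 60.1, 99.3]
wrist_force: [-6.3, -0.2, 15.7]
```

```bash
python3 -m jog '[[0,[0,0,0.01],0],[0,[0,0,0],0]]' | grep -E "pos|wrist"; python3 -m jog '[[0,[0,0,0.01],0],[0,[0,0,0],0]]' | grep -E "pos|wrist|clock"
```

```text
eef_pos: [440.7, 60.1, 98.8]
wrist_force: [-7.1, -0.2, 17.3]
clock: 23.75
eef_pos: [440.7, 60.1, 98.4]
wrist_force: [-8.2, -0.9, 19.2]
```

```bash
python3 -m jog '[[0,[-0.01,0,0],0],[0,[-0.01,0,0],0],[0,[0,0,0],0]]' | grep -E "pos|wrist|clock"; python3 -m jog '[[0,[0,0,0.005],0],[0,[0,0,0],0]]' | grep -E "pos|wrist|clock"
```

```text
clock: 24.05
eef_pos: [440.6, 60.1, 98.7]
wrist_force: [-2.1, 0.1, 15.5]
clock: 24.25
eef_pos: [440.6, 60.1, 98.5]
wrist_force: [-2.6, -0.5, 17.9]
```

```bash
python3 -m jog '[[0,[0,0,0.005],0],[0,[0,0,0],0]]' | grep -E "pos|wrist|clock"; python3 -m jog '[[0,[0,0,0.005],0],[0,[0,0,0],0]]' | grep -E "pos|wrist|clock"
```

```text
clock: 24.45
eef_pos: [440.6, 60.1, 98.4]
wrist_force: [-3.9, 0.0, 19.4]
clock: 24.65
eef_pos: [440.6, 60.1, 98.2]
wrist_force: [-3.8, 0.0, 21.3]
```

```bash
python3 -m jog '[[0,[-0.005,0,0.005],0],[0,[0,0,0],0]]' | grep -E "pos|wrist|clock"
```

```text
clock: 24.85
eef_pos: [440.6, 60.1, 98.1]
wrist_force: [-3.7, 0.0, 20.4]
```

```bash
python3 -m jog '[[0,[-0.005,0,0.005],0],[0,[0,0,0],0]]' | grep -E "pos|wrist|clock"; python3 -m jog '[[0,[-0.003,0,0.005],0],[0,[0,0,0],0]]' | grep -E "pos|wrist|clock"
```

```text
clock: 25.05
eef_pos: [440.6, 60.1, 98.0]
wrist_force: [-2.0, -0.7, 21.6]
clock: 25.25
eef_pos: [440.6, 60.1, 97.9]
wrist_force: [-2.3, -0.3, 22.9]
```

```bash
python3 -m jog '[[0,[0,0,-0.01],0],[0,[0,0,0],0]]' | grep -E "pos|wrist|clock"; python3 -m jog '[[0,[0,0,-0.02],0],[0,[0,0,0],0]]' | grep -E "pos|wrist|clock";python3 -m jog '[[0,[0,0,-0.02],0],[0,[0,0,0],0]]' | grep -E "pos|wrist|clock";python3 -m jog '[[0,[0,0,-0.02],0],[0,[0,0,0],0]]' | grep -E "pos|wrist|clock"
```

```text
clock: 25.45
eef_pos: [440.5, 60.1, 98.2]
wrist_force: [-0.7, -0.1, 19.7]
clock: 25.65
eef_pos: [440.6, 60.1, 99.0]
wrist_force: [0.8, 0.7, 16.8]
clock: 25.85
eef_pos: [440.3, 60.1, 99.4]
wrist_force: [4.0, 0.6, 6.7]
clock: 26.05
eef_pos: [439.3, 60.1, 99.6]
wrist_force: [2.3, 0.2, 4.2]
```

```bash
python3 -m jog '[[0,[0,0,-0.02],0],[0,[0,0,0],0]]' | grep -E "pos|wrist|clock"; python3 -m jog '[[0,[0,0,-0.02],0],[0,[0,0,0],0]]' | grep -E "pos|wrist|clock";python3 -m jog '[[0,[0,0,-0.02],0],[0,[0,0,0],0]]' | grep -E "pos|wrist|clock"
```

```text
clock: 26.25
eef_pos: [438.7, 60.0, 100.2]
wrist_force: [0.2, 0.2, -0.6]
clock: 26.45
eef_pos: [438.9, 60.0, 101.4]
wrist_force: [-0.8, 0.5, 0.1]
clock: 26.65
eef_pos: [439.1, 60.0, 102.5]
wrist_force: [-0.5, 0.5, 0.3]
```

```bash
python3 -m jog '[[0,[0,0,-0.5],0],[0,[0,0,-0.8],0],[0,[0,0,-0.8],0],[0,[-0.4,0,-0.8],0],[0,[-0.7,0,-0.7],0],[0,[-0.7,0,-0.3],0],[0,[-0.4,0,0],0]]' | grep -E "pos|clock"; python3 - <<'E'
from h import *
b=camera("top");cv2.imwrite("pics/top9.png",b[...,::-1])
a=camera("scene")
o=cv2.imread("pics/top0.png")
R=slice(205,245),slice(280,340)
cv2.imwrite("pics/c.png",cv2.resize(np.vstack([np.hstack([b[205:245,280:340,::-1],o[205:245,280:340]]),a[145:185,300:420,::-1]]),None,fx=6,fy=6,interpolation=2))
E
```

```text
clock: 27.35
eef_pos: [328.0, 54.3, 299.6]
```

View pics/c.png

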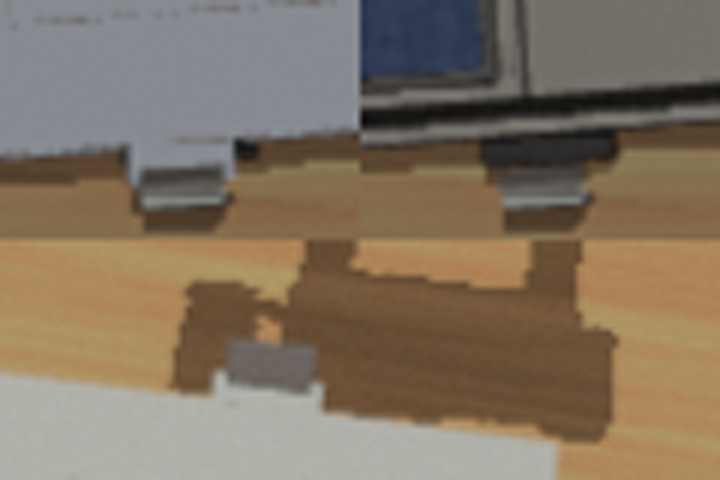

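The catch is back at its rest position (rows 168–208 in both the before and after crops) and overlaps the tongue from above. I probe once more, a bit further forward, to confirm by feel that it's locked.

```bash
python3 -m jog '[[0,[0.5,0,0],0],[0,[0.7,0,0.4],0],[0,[0.7,0,0.6],0],[0,[0.24,0,0.7],0],[0,[0,0,0.7],0],[0,[0,0,0.6],0],[0,[0,0,0.4],0],[0,[0,0,0.25],0],[0,[0,0,0.1],0],[0,[0,0,0.05],0],[0,[0,0,0],0]]' | grep -E "pos|wrist|clock"; python3 st.py
```

```text
clock: 28.55
eef_pos: [436.3, 59.9, 107.5]
wrist_force: [0.6, 0.1, -0.7]
case xyz -52.5 0.1 107.5 yaw 0.052 F [ 0.6  0.1 -0.7] t 28.55
```

```bash
python3 -m jog '[[0,[-0.02,0,0.06],0],[0,[0,0,0.04],0],[0,[0,0,0.02],0],[0,[0,0,0],0]]' | grep -E "pos|wrist|clock"; python3 -m jog '[[0,[0,0,0.01],0],[0,[0,0,0],0]]' | grep -E "pos|wrist";python3 -m jog '[[0,[0,0,0.01],0],[0,[0,0,0],0]]' | grep -E "pos|wrist";python3 -m jog '[[0,[0,0,0.01],0],[0,[0,0,0],0]]' | grep -E "pos|wrist";python3 -m jog '[[0,[0,0,0.01],0],[0,[0,0,0],0]]' | grep -E "pos|wrist";python3 -m jog '[[0,[0,0,0.01],0],[0,[0,0,0],0]]' | grep -E "pos|wrist"
```

```text
clock: 28.95
eef_pos: [435.1, 59.8, 101.5]
wrist_force: [-0.1, 0.0, -0.3]
eef_pos: [435.1, 59.8, 101.0]
wrist_force: [-0.1, 0.0, -0.0]
eef_pos: [435.0, 59.8, 100.4]
wrist_force: [0.5, -0.3, 1.3]
eef_pos: [435.1, 59.8, 100.0]
wrist_force: [0.2, 0.3, 0.9]
eef_pos: [435.1, 59.8, 99.7]
wrist_force: [-2.5, 0.3, 5.1]
eef_pos: [435.1, 59.8, 99.5]
wrist_force: [-2.4, -0.3, 9.6]
```

```bash
python3 -m jog '[[0,[0,0,0.01],0],[0,[0,0,0],0]]' | grep -E "pos|wrist";python3 -m jog '[[0,[0,0,0.01],0],[0,[0,0,0],0]]' | grep -E "pos|wrist"; python3 -m jog '[[0,[0,0,0.005],0],[0,[0,0,0],0]]' | grep -E "pos|wrist"; python3 -m jog '[[0,[0,0,0.005],0],[0,[0,0,0],0]]' | grep -E "pos|wrist|clock"
```

```text
eef_pos: [435.2, 59.8, 99.2]
wrist_force: [-6.1, -0.5, 13.4]
eef_pos: [435.2, 59.8, 98.9]
wrist_force: [-5.5, -0.6, 15.7]
eef_pos: [435.2, 59.8, 98.7]
wrist_force: [-7.0, 0.3, 17.7]
clock: 30.75
eef_pos: [435.2, 59.8, 98.5]
wrist_force: [-8.2, -1.3, 18.3]
```

```bash
python3 -m jog '[[0,[-0.01,0,0],0],[0,[-0.01,0,0],0],[0,[0,0,0],0]]' | grep -E "pos|wrist";python3 -m jog '[[0,[0,0,0.005],0],[0,[0,0,0],0]]' | grep -E "pos|wrist";python3 -m jog '[[0,[0,0,0.005],0],[0,[0,0,0],0]]' | grep -E "pos|wrist"; python3 -m jog '[[0,[0,0,0.005],0],[0,[0,0,0],0]]' | grep -E "pos|wrist|clock"
```

```text
eef_pos: [435.1, 59.8, 98.8]
wrist_force: [-2.7, -1.2, 15.8]
eef_pos: [435.1, 59.8, 98.7]
wrist_force: [-2.0, -0.4, 17.6]
eef_pos: [435.1, 59.8, 98.5]
wrist_force: [-3.6, 0.1, 19.7]
clock: 31.65
eef_pos: [435.0, 59.8, 98.3]
wrist_force: [-3.2, 0.3, 20.5]
```

```bash
python3 -m jog '[[0,[-0.006,0,0.005],0],[0,[0,0,0],0]]' | grep -E "pos|wrist";python3 -m jog '[[0,[0,0,0.005],0],[0,[0,0,0],0]]' | grep -E "pos|wrist|clock";python3 -m jog '[[0,[-0.006,0,0.005],0],[0,[0,0,0],0]]' | grep -E "pos|wrist|clock"
```

```text
eef_pos: [435.0, 59.8, 98.2]
wrist_force: [-2.8, -0.5, 18.9]
clock: 32.05
eef_pos: [435.0, 59.8, 98.0]
wrist_force: [-3.2, -0.3, 20.5]
clock: 32.25
eef_pos: [435.0, 59.8, 97.9]
wrist_force: [-2.2, 0.5, 23.0]
```

```bash
python3 -m jog '[[0,[0,0,-0.02],0],[0,[0,0,-0.03],0],[0,[0,0,-0.03],0],[0,[0,0,-0.03],0],[0,[0,0,-0.05],0],[0,[0,0,-0.5],0],[0,[0,0,-0.8],0],[0,[0,0,-0.8],0],[0,[-0.4,0,-0.8],0],[0,[-0.7,0,-0.7],0],[0,[-0.7,0,-0.3],0],[0,[-0.3,0,0],0],[0,[0,0,0],0],[0,[0,0,0],0],[0,[0,0,0],0],[0,[0,0,0],0],[0,[0,0,0],0]]' | grep -E "pos|clock|wrist"; python3 - <<'E'
from h import *
b=camera("top");cv2.imwrite("pics/top10.png",b[...,::-1])
a=camera("scene")
g=lambda i:cv2.cvtColor(i,cv2.COLOR_BGR2GRAY).astype(np.float32)
o,p,n=[g(cv2.imread(f"pics/top{k}.png")) for k in(0,9,10)]
up=lambda i:cv2.resize(i,None,fx=8,fy=8,interpolation=cv2.INTER_CUBIC)
T=up(o[234:241,304:318])
for nm,i in(("9",p),("10",n)):
    r=cv2.matchTemplate(up(i[229:246,300:322]),T,cv2.TM_CCOEFF_NORMED);_,v,_,l=cv2.minMaxLoc(r);print(nm,"catch shift px",l[0]/8-4,l[1]/8-5,v)
print("lid change",np.abs(p-n)[150:235,240:350].mean())
cv2.imwrite("pics/f.png",cv2.resize(np.vstack([b[130:240,230:360,::-1],a[130:240,270:400,::-1]]),None,fx=2.7,fy=2.7,interpolation=2))
E
```

```text
clock: 33.95
eef_pos: [328.9, 54.3, 298.6]
wrist_force: [0.0, 1.1, -0.1]
9 catch shift px -0.125 0.0 0.9813686609268188
10 catch shift px -0.125 0.0 0.9822179079055786
lid change 0.5672727
```

View pics/f.png

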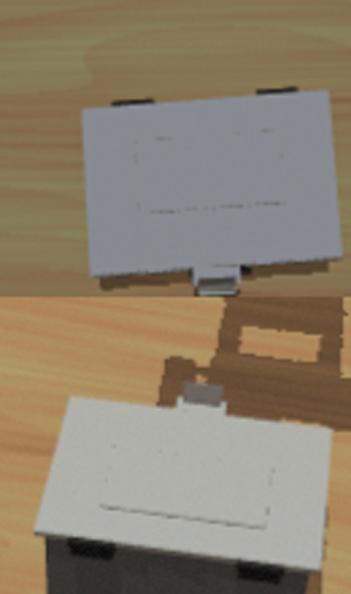

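The lid lies shut with the catch over its tongue at (215,285). The catch shift from its initial position is about 0 px, and the lid hasn't moved since release. I hand the job in.

```bash
python3 -c "
from cell import *
print(sign_off())"
```

```text
the job is handed in; nothing more can be done
None
```

The stamp stands upright in the empty half of the box and the lid is shut and holding by itself; I never felt a distinct snap, so I judge it caught because the catch is back at rest over the tongue and the lid stays down. The highest reading between pressing steps was about 23 N, the robot is clear of everything, and I handed the job in at about 34 s.

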